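# Tip the oat bars into the lunch box

### The job

Pack the three oat bars into the open top tier of the lunch box: lift the steel snack tray by its arched handle and tip it so the bars slide off its open end into the box, without touching the bars with the gripper. Then set the emptied tray down upright on the middle of the round dark wooden trivet, without dropping it, and close the lunch box lid fully. Leave the sauce dish, steel cup and rice paddle where they are.

Things in the scene. Friction and masses are not known exactly. Their poses are not given: they have to be found in the camera images.
- lunchbox: Clear plastic two-tier lunch box with grey rim bands, fixed to the counter; 160 (its x) x 210 (its y) x 110 mm high. Origin at the centre of its underside, z up. The lower tier is shut; the upper tier is open at the top: walls 4 mm, inner floor at z = 46 mm, rim at z = 110 mm. The lid is hinged along the rim on the +x long side, away from the robot.
- lid (a joint): Hinge of the lunch box lid, rad: 0 = shut flat on the rim, 1.57 = upright, up to 1.97 (leaning away beyond the +x side). It stays where it is left; 1 to 3 N at its free edge moves it. Starts open.
- lid_hinge (a point): Middle of the lid's hinge line (lunch box frame: x = +80 mm, y = 0, z = 110.5 mm). Its axes turn with the lid: y along the hinge line, -x from the hinge to the free edge, z out of the lid's outer (top) face.
- lid_edge (a point): Middle of the lid's free edge on the outer face, 160 mm from the hinge. The lid is a clear flat panel with a grey frame, 160 x 210 x 7 mm, without a knob.
- tray: Steel snack tray, 120 mm wide (its x) x 170 mm long (its y), 0.3 kg, carrying three oat bars. Origin at the centre of its underside, z up. Floor 4 mm thick; walls 22 mm high on both long sides and at the +y end; the -y end is open. An arched handle stands over the middle: two 5 mm thick uprights at x = -57 and +57 mm and a wooden crossbar along x.
- tray_handle (a point): Centre of the handle's crossbar, 84 mm above the tray's underside. Crossbar 120 mm long along x, 14 mm wide along y, 18 mm high; 110 mm clear between the uprights, and 71 mm from the tray floor up to its lower side.
- tray_lip (a point): Middle of the tray's open edge, on the upper side of the floor: tray frame x = 0, y = -85 mm, z = 4 mm.
- trivet: Round dark wooden trivet, 224 mm in diameter and 12 mm thick, fixed, lying on the counter. Origin at the centre of its underside.
- dish: White ceramic sauce dish, 90 mm across and 28 mm high; bystander. Origin at the centre of its underside.
- cup: Steel mini cup, 64 mm across and 65 mm high; bystander. Origin at the centre of its underside.
- paddle: Flat wooden rice paddle, about 220 mm long along its y (handle to -y, 60 mm wide blade to +y), 9 mm high; bystander. Origin on the underside near its middle.
- bar1: Baked oat bar, brown, rigid, 30 x 64 x 24 mm, about 45 g, lying loose on the tray side by side with the others (its long y along the tray's y). Origin at its centre.
- bar2: Baked oat bar, brown, rigid, 30 x 64 x 24 mm, about 45 g, lying loose on the tray side by side with the others (its long y along the tray's y). Origin at its centre.
- bar3: Baked oat bar, brown, rigid, 30 x 64 x 24 mm, about 45 g, lying loose on the tray side by side with the others (its long y along the tray's y). Origin at its centre.
Not all that is in view belongs to the job. What is shaped like the tray but blue, red or yellow is not meant.

How it is judged:
On the way:
1. all three oat bars are in the top tier of the lunch box (x of bar1 in the frame of lunchbox between -0.078 and 0.078 m and y of bar1 in the frame of lunchbox between -0.103 and 0.103 m and z of bar1 in the frame of lunchbox between 0.045 and 0.108 m and x of bar2 in the frame of lunchbox between -0.078 and 0.078 m and y of bar2 in the frame of lunchbox between -0.103 and 0.103 m and z of bar2 in the frame of lunchbox between 0.045 and 0.108 m and x of bar3 in the frame of lunchbox between -0.078 and 0.078 m and y of bar3 in the frame of lunchbox between -0.103 and 0.103 m and z of bar3 in the frame of lunchbox between 0.045 and 0.108 m), for 0.2 s.
At the end, for the whole second after the job is handed in: All three bars lie inside the upper tier, the tray rests upright (within 0.08 rad) on the trivet with its centre within 45 mm of the trivet's centre, and the lid is shut (joint below 0.06 rad, about 10 mm at its edge) (all of step 1 and horizontal distance between tray and trivet below 0.045 m and angle between tray's own z axis and vertical below 0.08 rad and z of tray in the frame of trivet between 0.008 and 0.017 m and linear speed of tray below 0.03 m/s and value of joint lid below 0.06 rad); the robot touches nothing.
It fails at once if the gripper touches an oat bar (contact force between the fingers and bar1 above 0.5 N or contact force between the fingers and bar2 above 0.5 N or contact force between the fingers and bar3 above 0.5 N).
It fails at once if the tray is dropped: falls faster than 0.6 m/s (about 18 mm of free fall) out of the gripper (linear speed of tray above 0.6 m/s and contact force between the fingers and tray below 0.1 N).
It fails at once if the dish, cup or paddle is pushed more than 30 mm or tipped over (distance of any of dish, cup, paddle from where it was at the start of the episode above 0.03 m or angle between any of dish, cup, paddle's own z axis and vertical above 0.5 rad).
It also fails if it takes over 72 s, if anything falls off the work surface, if the arm or the gripper's body presses on something with over 40 N, if the wrist force passes 120 N, or if a joint passes its speed limit or range.

### The arm

A 7-joint arm with a two-finger parallel gripper is mounted at the origin on the work surface. World frame = base frame: x ahead of the robot, y to its left, z up, the work surface at z = 0. Lengths are in m, angles in rad, forces in N, time in s.
With the tool pointing down it reaches from about 0.4 to 0.85 m from the base axis. Payload 10.4 kg.
Tool frame: the origin (TCP) lies on the centre line of the jaws, within the pads' length; the fingertips stand robot.tips_ahead ahead of it and the grasp point (between the pads) lies 11 mm behind it (robot.tips_ahead is the distance from the TCP to the fingertips, in m); z points along the fingers, y is the line along which they close (so a half turn about z gives the same grasp; the last joint's range is limited). The gripper opens to 87 mm and grips with 3 to 60 N. Pads are 19 mm wide; open, the fingers measure 117 mm over their backs; the gripper's body (75 mm by 190 mm) begins 51 mm behind the grasp point.
Start: joints at [-1.338, 0.332, -0.065, 1.46, 0.022, 1.35, -0.088], TCP at [0.158, 0.605, 0.231] pointing down, gripper open.
Joint ranges: [-2.6, 2.6], [-0.5, 2.12], [-1.47, 1.34], [0.16, 2.42], [-1.27, 4.41], [0.06, 2.06], [-2.6, 2.6]. Speed limits (rad/s): [2.22, 2.22, 2.79, 2.79, 3.14, 3.14, 3.14].

### API

Orientations are given as a unit quaternion [x, y, z, w].
In Python, from bench import robot gives the robot as it stands. The module is installed in compiled form; this text tells all that it offers.
- The arm moves only by the tool jog_arm, never from a script. Its argument "rows" is a list of rows, each a list of 5 numbers: the gripper command: -1 is fully open, 1 is shut, values between are in proportion, then the shift along the world's x, y, z in mm, then the turn about the world's z in degrees. A call has 1 to 5 rows; each row shifts and turns the commanded pose from where the row before left it; what a row does not reach is not made up. A row lasts 1/12 s, in which the tool goes at most 41.7 mm and 7.16 degrees, less where a joint would pass 70% of its speed; a pose out of reach is approached as far as the arm can. A call with a gripper value outside its range is refused whole. The fingers move at their own pace and stop on an object; "force" is the grip in N (left out, the last holds). Time passes only in rows, so rows that do not move let the fingers close. It gives the time, the measured TCP pose, the force, the opening and the grip force at its end, in the units of the state.
- robot.observe(): the state, without advancing time (a new reading comes with each control period).
- robot.grab_frame(name): name is "scene" or "side" or "wrist"; returns the picture (480x640x3 uint8, red, green, blue); there is no depth.
- robot.calibration(name): a dict with "camera_matrix" (3x3 intrinsics, pixels), "eye" and "orientation" of the camera in the world. Camera axes: x right, y down, z forward; pixel columns grow to the right and rows downward; lengths in m; the calibration is good to about 2 mm. A picture is of the moment at which its call begins: read the wrist's pose just before it. calibration takes no time and is no camera call; for the wrist camera it gives the pose at the moment of the call.
- robot.close_job(): hands the job in; it is judged then, once.
The state is a dict: "time_s": time; "joints": joint angles; "joint_vel": joint speeds; "joint_torque": joint torques, N m; "eef_pos": TCP position; "ee_rot": TCP orientation; "wrist_force": force on the tool from outside, world axes, zero at the start; "ft_torque": the same for the moment, N m; "grip_width": opening from 0.0 (shut) to 1.0 (fully open); "grip_force": force on a finger pad.
Only numpy, scipy, OpenCV 4.12 (cv2) and the standard library are available. Lean on these libraries where they do the work, as an engineer would, in place of code of your own. Each camera call takes 0.05 s, during which the arm holds its last target. There are 200 camera calls.

## Working session

There is one attempt and no reset: what is moved stays moved. The work goes in short steps, Python scripts to look and compute and a tool call to move; the robot and the scene stay as the last step left them, time stands still between calls to the robot, and variables do not carry over. Pictures are saved under pics/ and viewed, at most 10 in all, crops included, and the job is handed in when it is done.

Besides the shell and the picture viewer there is one more tool, called after "Call:" in YAML: its name, and indented under it one key for each argument. jog_arm: Moves the arm, as the interface text tells. Its arguments: {"type":"object","properties":{"rows":{"type":"array","items":{"type":"array","items":{"type":"number"}}},"force":{"type":"number"}},"required":["rows"]}

```bash
mkdir -p pics
cat > h.py <<'E'
from bench import robot
import numpy as np, cv2
from scipy.spatial.transform import Rotation as R
def snap(n,f):
    im=robot.grab_frame(n); cv2.imwrite(f'pics/{f}.png',im[:,:,::-1]); return im
def cal(n):
    c=robot.calibration(n); o=np.array(c['orientation'],float)
    M=o if o.shape==(3,3) else R.from_quat(o).as_matrix()
    return np.array(c['camera_matrix']),np.array(c['eye']),M
def ray(n,px,z):
    K,e,M=cal(n); px=np.atleast_2d(px).astype(float)
    d=(M@np.linalg.inv(K)@np.c_[px,np.ones(len(px))].T).T
    return e+d*((z-e[2])/d[:,2])[:,None]
def proj(n,P):
    K,e,M=cal(n); q=(K@M.T@(np.atleast_2d(P)-e).T).T
    return q[:,:2]/q[:,2:]
E
python3 - <<'E'
from h import *
for n in('scene','side'): snap(n,n+'0'); print(n,cal(n)[1].round(3),cal(n)[2][:,2].round(2))
s=robot.observe(); print({k:np.round(v,3) for k,v in s.items()},robot.tips_ahead)
E
```

```text
scene [1.123 0.594 0.818] [-0.54 -0.58 -0.61]
side [-0.083 -0.887  0.774] [ 0.49  0.65 -0.59]
{'time_s': np.float64(0.1), 'joints': array([-1.338,  0.333, -0.065,  1.461,  0.022,  1.35 , -0.089]), 'joint_vel': array([-0.001, -0.003, -0.   , -0.004,  0.001, -0.001, -0.   ]), 'joint_torque': array([ 1.0000e-03, -6.2454e+01,  2.4000e-02, -3.9072e+01, -6.1000e-02,
        3.7000e-02,  0.0000e+00]), 'eef_pos': array([0.158, 0.604, 0.23 ]), 'ee_rot': array([ 0.128,  0.992, -0.001, -0.   ]), 'wrist_force': array([-0.487,  0.027, -0.265]), 'ft_torque': array([ 0.011, -0.027,  0.019]), 'grip_force': np.float64(0.0), 'grip_width': np.float64(0.999)} 0.008
```

View pics/scene0.png

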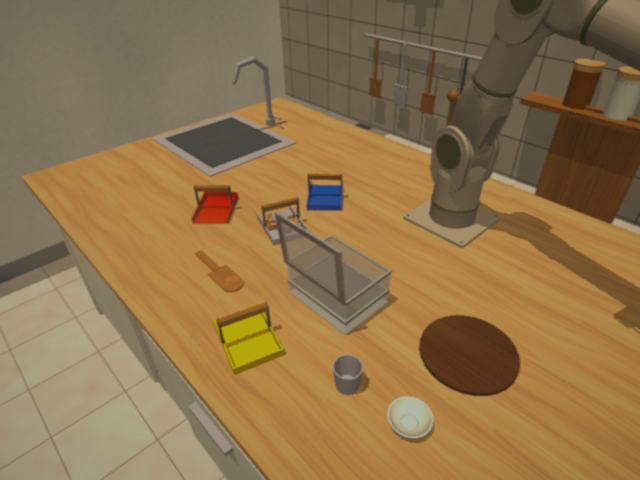

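View pics/side0.png

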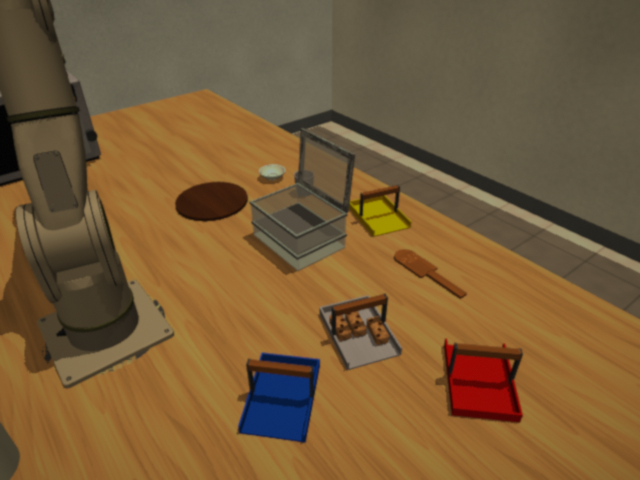

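The scene view shows the steel tray at (282,220), box at (340,285), trivet at (469,353), cup (348,373) and dish (410,417). The side view shows the tray with three bars at (360,332), box (300,225) and trivet (212,200). I'll zoom in on the tray and box next.

Run:
```python
import cv2,numpy as np
a=cv2.imread('pics/side0.png'); b=cv2.imread('pics/scene0.png')
c1=cv2.resize(a[285:375,310:410],(400,360),interpolation=cv2.INTER_CUBIC)   # x4
c2=cv2.resize(b[190:250,250:316],(396,360),interpolation=cv2.INTER_CUBIC)   # x6
c3=cv2.resize(a[125:270,240:360],(198,240),interpolation=cv2.INTER_CUBIC)
top=np.hstack([c1,c2]); 
d1=cv2.resize(a[125:275,240:360],(320,400),interpolation=cv2.INTER_CUBIC)
d2=cv2.resize(b[210:335,270:400],(416,400),interpolation=cv2.INTER_CUBIC)
cv2.imwrite('pics/z1.png',top)
cv2.imwrite('pics/z2.png',np.hstack([d1,d2]))
```

```text
(no output)
```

View pics/z1.png

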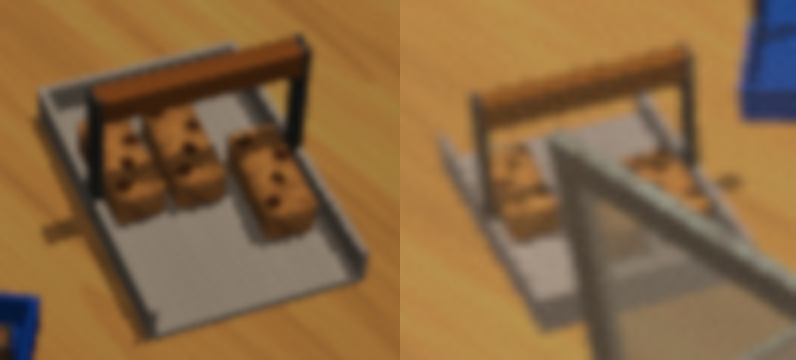

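View pics/z2.png

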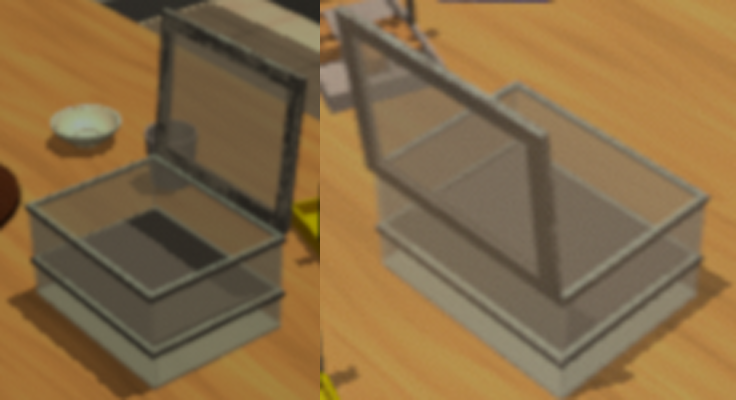

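The crops show the tray's open end facing the side camera, with its floor edge running (150,338) to (362,280) in the left crop. The box rim corners are clear, and the lid stands roughly upright. Next I'll turn these pixels into positions.

Run:
```python
from h import *
S=lambda p:np.array(p)/4+[310,285]; C=lambda p:(np.array(p)-[400,0])/6+[250,190]
D1=lambda p:np.array(p)/(8/3)+[240,125]; D2=lambda p:(np.array(p)-[320,0])/3.2+[270,210]
def show(t,P): print(t,P[:,:2].round(3).tolist(),'len',np.linalg.norm(np.diff(P,axis=0),axis=1).round(3))
show('bar side',ray('side',S([[93,90],[303,40]]),.093)); show('bar scene',ray('scene',C([[690,45],[474,95]]),.093))
show('open side z0',ray('side',S([[150,338],[362,282]]),.0))
show('closed wall top',ray('side',S([[40,92],[237,45]]),.022))
show('walltop open',ray('side',S([[152,315],[366,258]]),.022))
show('rim side',ray('side',D1([[28,208],[152,298],[287,232],[155,156],[28,208]]),.11))
show('rim scene',ray('scene',D2([[517,85],[708,197],[560,300],[372,165],[517,85]]),.11))
show('box bottom side',ray('side',D1([[40,297],[157,387],[278,325]]),0))
show('box bottom scene',ray('scene',D2([[385,265],[563,395],[695,295]]),0))
for n,b in(('scene',(469,353)),('side',(212,200))):
    im=cv2.imread(f'pics/{n}0.png'); h=cv2.cvtColor(im,cv2.COLOR_BGR2HSV)
    m=((h[...,2]<95)&(h[...,1]>100)).astype(np.uint8); k,l,st,ce=cv2.connectedComponentsWithStats(m)
    i=l[b[1],b[0]]; ys,xs=np.nonzero(l==i); P=ray(n,np.c_[xs,ys],.012)
    print('trivet',n,i,st[i],(P.min(0)+P.max(0))[:2]/2,np.ptp(P,axis=0)[:2])
for n,px,z in(('scene',(348,361),.065),('scene',(410,414),.028),('scene',(218,268),.009),('side',(272,171),.028),('scene',(250,345),0)): print(n,px,ray(n,px,z).round(3))
# lid edge corners: side crop (165,12),(303,80); scene crop (340,12),(547,135): triangulate
def tri(a,b):
    A=[];y=[]
    for n,p in(('side',a),('scene',b)):
        K,e,M=cal(n); Pm=K@np.c_[M.T,-M.T@e]
        A.append(Pm)
    X=cv2.triangulatePoints(A[0],A[1],np.array(a,float).reshape(2,1),np.array(b,float).reshape(2,1)).ravel(); return X[:3]/X[3]
print('lid',tri(D1([165,12]),D2([547,135])),tri(D1([303,80]),D2([340,12])))
print('bar tri',tri(S([93,90]),C([690,45])),tri(S([303,40]),C([474,95])))
```

```text
bar side [[0.377, -0.34], [0.487, -0.379]] len [0.116]
bar scene [[0.373, -0.336], [0.484, -0.377]] len [0.119]
open side z0 [[0.348, -0.421], [0.458, -0.461]] len [0.116]
closed wall top [[0.401, -0.266], [0.513, -0.306]] len [0.12]
walltop open [[0.346, -0.424], [0.455, -0.463]] len [0.116]
rim side [[0.448, 0.092], [0.453, -0.112], [0.619, -0.105], [0.61, 0.098], [0.448, 0.092]] len [0.204 0.167 0.203 0.161]
rim scene [[0.459, -0.095], [0.455, 0.112], [0.615, 0.11], [0.615, -0.099], [0.459, -0.095]] len [0.207 0.16  0.209 0.157]
box bottom side [[0.451, 0.092], [0.459, -0.105], [0.613, -0.102]] len [0.198 0.155]
box bottom scene [[0.612, -0.097], [0.606, 0.107], [0.453, 0.108]] len [0.204 0.154]
trivet scene 42 [ 420  316   99   80 5818] [0.45287829 0.3477808 ] [0.22372484 0.21935123]
trivet side 83 [ 176  182   72   40 2209] [0.44147387 0.32979724] [0.22618295 0.23403438]
scene (348, 361) [[0.698 0.201 0.065]]
scene (410, 414) [[0.681 0.356 0.028]]
scene (218, 268) [[ 0.701 -0.312  0.009]]
side (272, 171) [[0.678 0.344 0.028]]
scene (250, 345) [[ 0.795 -0.027  0.   ]]
lid [0.63022112 0.10484805 0.26420609] [ 0.63408831 -0.10033877  0.26368829]
bar tri [ 0.3750739  -0.33806687  0.09280332] [ 0.48538013 -0.37844029  0.0927961 ]
```

Measured: tray handle at about (0.430,-0.359) with yaw about -20°, box centre at about (0.533,0.000) with yaw about 1.5°, trivet at about (0.450,0.345). The lid is at about 1.69 rad. I'll move above the tray now.

Call:
jog_arm:
  rows:
    - [-1,21,-29,5,0]
    - [-1,21,-29,5,0]
    - [-1,21,-29,5,0]
    - [-1,21,-29,5,0]
    - [-1,21,-29,5,0]

```text
time_s: 0.52
eef_pos: [0.2638, 0.458, 0.2554]
ee_rot: [0.128, 0.992, -0.0, -0.0]
wrist_force: [0.4, 0.7, 0.4]
grip_width: 0.998
grip_force: 0.0
```

Call:
jog_arm:
  rows:
    - [-1,21,-29,5,0]
    - [-1,21,-29,5,0]
    - [-1,21,-29,5,0]
    - [-1,21,-29,5,0]
    - [-1,21,-29,5,0]

```text
time_s: 0.93
eef_pos: [0.3687, 0.3129, 0.2806]
ee_rot: [0.128, 0.992, -0.0, -0.0]
wrist_force: [0.0, 1.8, -0.4]
grip_width: 0.996
grip_force: 0.0
```

Call:
jog_arm:
  rows:
    - [-1,21,-29,5,0]
    - [-1,21,-29,5,0]
    - [-1,21,-29,5,0]
    - [-1,21,-29,5,0]
    - [-1,0,0,0,-5]

```text
time_s: 1.35
eef_pos: [0.4559, 0.1919, 0.3015]
ee_rot: [0.173, 0.985, -0.0, 0.001]
wrist_force: [-0.3, -0.7, 0.3]
grip_width: 1.0
grip_force: 0.0
```

Call:
jog_arm:
  rows:
    - [-1,-2,-36,0,0]
    - [-1,-2,-36,0,0]
    - [-1,-2,-36,0,0]
    - [-1,-2,-36,0,0]
    - [-1,-2,-36,0,0]

```text
time_s: 1.77
eef_pos: [0.4415, 0.017, 0.3003]
ee_rot: [0.171, 0.985, 0.0, -0.0]
wrist_force: [0.8, -0.3, -0.3]
grip_width: 0.998
grip_force: 0.0
```

Call:
jog_arm:
  rows:
    - [-1,-2,-36,0,0]
    - [-1,-2,-36,0,0]
    - [-1,-2,-36,0,0]
    - [-1,-2,-36,0,0]
    - [-1,-2,-36,0,0]

```text
time_s: 2.18
eef_pos: [0.4314, -0.1631, 0.3005]
ee_rot: [0.171, 0.985, 0.0, 0.0]
wrist_force: [1.4, -0.2, -1.3]
grip_width: 0.999
grip_force: 0.0
```

Call:
jog_arm:
  rows:
    - [-1,0,-38,0,0]
    - [-1,0,-38,0,0]
    - [-1,0,-38,0,0]
    - [-1,0,-38,0,0]
    - [-1,0,-38,0,0]

```text
time_s: 2.6
eef_pos: [0.4321, -0.3528, 0.3008]
ee_rot: [0.17, 0.985, 0.0, 0.001]
wrist_force: [1.4, 1.1, 1.5]
grip_width: 1.004
grip_force: 0.0
```

Call:
jog_arm:
  rows:
    - [-1,0,-4,-25,0]
    - [-1,0,0,-25,0]
    - [-1,0,0,0,0]

```text
time_s: 2.85
eef_pos: [0.4301, -0.3547, 0.2462]
ee_rot: [0.172, 0.985, 0.001, -0.003]
wrist_force: [-0.6, 0.7, -0.7]
grip_width: 1.0
grip_force: 0.0
```

Run:
```python
from h import *
print(cal('wrist')[1], cal('wrist')[2].round(2).tolist(), robot.observe()['joints'].round(2))
snap('wrist','w1');
```

```text
[ 0.35367829 -0.32757113  0.40133351] [[0.34, 0.9, 0.27], [0.94, -0.32, -0.1], [-0.0, 0.29, -0.96]] [-0.24  0.26  1.01  1.66 -0.22  1.36  2.03]
```

View pics/w1.png

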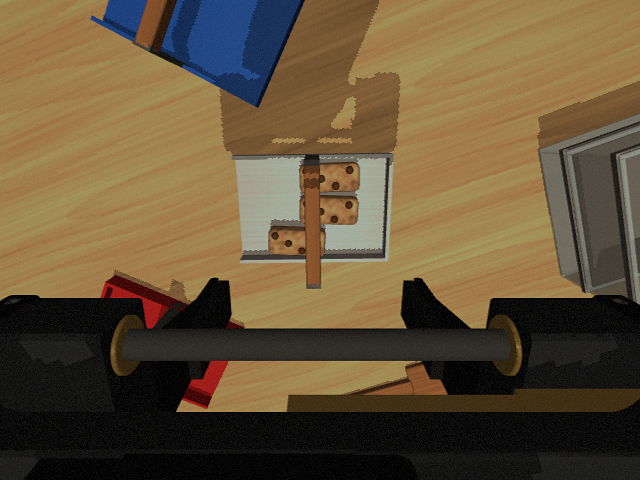

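The wrist view shows the crossbar from (312,157) to (314,287), lying square between the fingers (midpoint about 315).

Run:
```python
from h import *
P=ray('wrist',[[312,157],[314,287],[312,222]],.093); print(P.round(4), np.linalg.norm(P[0]-P[1]), np.degrees(np.arctan2(*(P[1]-P[0])[1::-1])))
print(ray('wrist',[[234,157],[241,262]],.022).round(4),ray('wrist',[[390,154],[388,260]],.022).round(4), robot.observe()['eef_pos'].round(4))
```

```text
[[ 0.3732 -0.3379  0.093 ]
 [ 0.4885 -0.3777  0.093 ]
 [ 0.4273 -0.3576  0.093 ]] 0.12193581672315221 -19.040872986051443
[[ 0.3497 -0.4178  0.022 ]
 [ 0.4611 -0.4578  0.022 ]] [[ 0.4024 -0.2619  0.022 ]
 [ 0.516  -0.2975  0.022 ]] [ 0.431  -0.3546  0.2487]
```

Call:
jog_arm:
  rows:
    - [-1,0,-3,-36,0.5]
    - [-1,0,0,-36,0]
    - [-1,0,0,-36,0]
    - [-1,0,0,-36,0]
    - [-1,0,0,-31,0]

```text
time_s: 3.32
eef_pos: [0.4333, -0.3574, 0.0751]
ee_rot: [0.165, 0.986, 0.0, 0.001]
wrist_force: [1.7, 0.1, 0.8]
grip_width: 1.002
grip_force: 0.0
```

Call:
jog_arm:
  rows:
    - [1,0,0,0,0]
    - [1,0,0,0,0]
    - [1,0,0,0,0]
    - [1,0,0,0,0]
    - [1,0,0,0,0]
  force: 30

```text
time_s: 3.73
eef_pos: [0.4334, -0.3589, 0.0778]
ee_rot: [0.166, 0.986, -0.0, 0.002]
wrist_force: [-0.4, -0.1, -0.6]
grip_width: 0.708
grip_force: 0.0
```

Call:
jog_arm:
  rows:
    - [1,0,0,0,0]
    - [1,0,0,0,0]
    - [1,0,0,0,0]
    - [1,0,0,0,0]
    - [1,0,0,0,0]

```text
time_s: 4.15
eef_pos: [0.4321, -0.3583, 0.0756]
ee_rot: [0.166, 0.986, 0.0, -0.0]
wrist_force: [-0.6, 0.4, -0.1]
grip_width: 0.325
grip_force: 0.0
```

Call:
jog_arm:
  rows:
    - [1,0,0,0,0]
    - [1,0,0,0,0]
    - [1,0,0,0,0]
    - [1,0,0,0,0]
    - [1,0,0,0,0]

```text
time_s: 4.57
eef_pos: [0.4321, -0.3584, 0.0755]
ee_rot: [0.166, 0.986, -0.0, -0.0]
wrist_force: [0.8, -0.8, -1.0]
grip_width: 0.157
grip_force: 30.0
```

Call:
jog_arm:
  rows:
    - [1,0,0,0,0]
    - [1,0,0,0,0]
    - [1,0,0,0,0]

```text
time_s: 4.82
eef_pos: [0.4321, -0.3584, 0.0755]
ee_rot: [0.166, 0.986, 0.0, -0.0]
wrist_force: [0.3, -0.9, -0.6]
grip_width: 0.16
grip_force: 30.0
```

Call:
jog_arm:
  rows:
    - [1,0,0,5,0]
    - [1,0,0,5,0]
    - [1,0,0,5,0]
    - [1,0,0,5,0]
    - [1,0,0,5,0]

```text
time_s: 5.23
eef_pos: [0.4321, -0.3582, 0.1012]
ee_rot: [0.166, 0.986, 0.0, 0.0]
wrist_force: [-0.7, -0.5, -4.1]
grip_width: 0.159
grip_force: 30.0
```

Call:
jog_arm:
  rows:
    - [1,0,0,15,2]
    - [1,0,0,25,2]
    - [1,0,0,25,2]
    - [1,0,0,25,2]
    - [1,0,0,25,2]

```text
time_s: 5.65
eef_pos: [0.4317, -0.3584, 0.2171]
ee_rot: [0.079, 0.997, 0.0, 0.0]
wrist_force: [0.9, 0.4, -4.8]
grip_width: 0.155
grip_force: 30.0
```

Call:
jog_arm:
  rows:
    - [1,1,4,2,2.2]
    - [1,2,8,2,2.2]
    - [1,3,12,2,2.2]
    - [1,4,16,2,2.2]
    - [1,5,20,2,2.2]

```text
time_s: 6.07
eef_pos: [0.4465, -0.2968, 0.2241]
ee_rot: [-0.017, 1.0, 0.0, -0.001]
wrist_force: [0.5, -0.4, -5.1]
grip_width: 0.157
grip_force: 30.0
```

Call:
jog_arm:
  rows:
    - [1,6,24,0,0]
    - [1,6,24,0,0]
    - [1,6,24,0,0]
    - [1,6,24,0,0]
    - [1,6,24,0,0]

```text
time_s: 6.48
eef_pos: [0.4766, -0.1754, 0.2241]
ee_rot: [-0.018, 1.0, 0.0, -0.001]
wrist_force: [0.6, -0.2, -3.8]
grip_width: 0.157
grip_force: 30.0
```

Call:
jog_arm:
  rows:
    - [1,6,24,0,0]
    - [1,6,24,0,0]
    - [1,6,24,0,0]
    - [1,6,24,0,0]
    - [1,6,24,0,0]

```text
time_s: 6.9
eef_pos: [0.5062, -0.0556, 0.2241]
ee_rot: [-0.018, 1.0, 0.0, -0.001]
wrist_force: [0.6, -0.1, -3.3]
grip_width: 0.154
grip_force: 30.0
```

Call:
jog_arm:
  rows:
    - [1,5,20,0,0]
    - [1,5,18,0,0]
    - [1,5,16,0,0]
    - [1,5,14,0,0]
    - [1,4,12,0,0]

```text
time_s: 7.32
eef_pos: [0.531, 0.0236, 0.2248]
ee_rot: [-0.017, 1.0, -0.0, -0.001]
wrist_force: [0.2, 0.2, -4.9]
grip_width: 0.154
grip_force: 30.0
```

Call:
jog_arm:
  rows:
    - [1,0,9,0,0]
    - [1,0,6,0,0]
    - [1,0,4,0,0]
    - [1,0,0,0,0]
    - [1,0,0,0,0]

```text
time_s: 7.73
eef_pos: [0.531, 0.0401, 0.2256]
ee_rot: [-0.016, 1.0, 0.0, -0.0]
wrist_force: [0.2, -0.4, -3.7]
grip_width: 0.154
grip_force: 30.0
```

Run:
```python
from h import *
print(robot.observe()['joints'].round(2)); a=snap('scene','s2'); b=snap('side','d2')
cv2.imwrite('pics/c2.png',np.hstack([cv2.resize(a[130:370,230:440],(400,457)),cv2.resize(b[50:290,210:400],(362,457))])[:,:,::-1])
```

```text
[-0.75  0.14  0.65  1.74 -0.09  1.29  1.52]
```

View pics/c2.png

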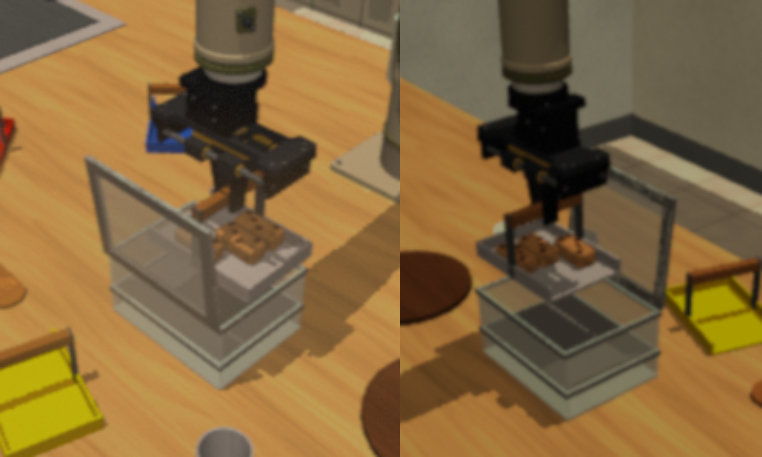

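The tray is level above the box with all three bars still on it, and it's clear of the lid. I'll lower it so the closed end meets the +y rim, then ease the grip so it pivots.

Call:
jog_arm:
  rows:
    - [1,0,0,-12,0]
    - [1,0,0,-12,0]
    - [1,0,0,-8,0]
    - [1,0,0,-3,0]
    - [1,0,0,0,0]

```text
time_s: 8.25
eef_pos: [0.5304, 0.0405, 0.1892]
ee_rot: [-0.016, 1.0, -0.0, -0.001]
wrist_force: [0.1, 0.0, -4.7]
grip_width: 0.157
grip_force: 30.0
```

Call:
jog_arm:
  rows:
    - [1,0,0,0,0]
    - [1,0,0,-2,0]
    - [1,0,0,-2,0]
    - [1,0,0,-2,0]
    - [1,0,0,0,0]
  force: 10

```text
time_s: 8.67
eef_pos: [0.5314, 0.0406, 0.1847]
ee_rot: [-0.016, 1.0, 0.0, 0.0]
wrist_force: [-0.5, 0.8, -2.1]
grip_width: 0.156
grip_force: 10.0
```

Call:
jog_arm:
  rows:
    - [1,0,0,-2,0]
    - [1,0,0,-2,0]
    - [1,0,0,0,0]

```text
time_s: 8.92
eef_pos: [0.5318, 0.0398, 0.181]
ee_rot: [-0.016, 1.0, -0.0, 0.001]
wrist_force: [0.2, -3.5, 4.3]
grip_width: 0.165
grip_force: 10.0
```

Call:
jog_arm:
  rows:
    - [1,0,0,0,0]
    - [1,0,0,-2,0]
    - [1,0,0,-2,0]
    - [1,0,0,-2,0]
    - [1,0,0,0,0]
  force: 7

```text
time_s: 9.33
eef_pos: [0.5314, 0.0399, 0.1745]
ee_rot: [-0.016, 1.0, -0.0, 0.0]
wrist_force: [0.5, -6.0, 5.3]
grip_width: 0.181
grip_force: 6.8
```

Run:
```python
from h import *
a=snap('scene','s3'); b=snap('side','d3')
cv2.imwrite('pics/c3.png',np.hstack([cv2.resize(a[130:370,230:440],(400,457)),cv2.resize(b[50:290,210:400],(362,457))])[:,:,::-1])
```

```text
(no output)
```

View pics/c3.png

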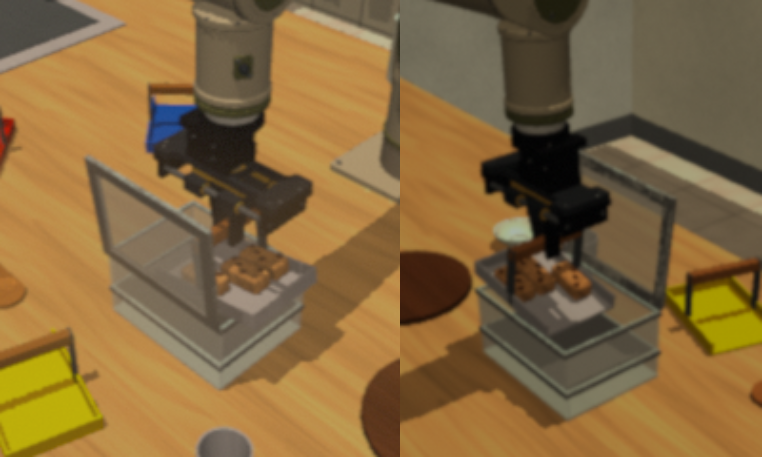

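The tray is tipping, with the lip going into the box. I'll continue along the arc around the rim contact.

Call:
jog_arm:
  rows:
    - [1,0,-3,-3.5,0]
    - [1,0,-3,-3.5,0]
    - [1,0,-3,-3.5,0]
    - [1,0,0,0,0]

```text
time_s: 9.77
eef_pos: [0.5313, 0.0303, 0.1636]
ee_rot: [-0.015, 1.0, -0.0, 0.0]
wrist_force: [2.0, -5.9, 4.5]
grip_width: 0.197
grip_force: 6.9
```

Call:
jog_arm:
  rows:
    - [1,0,-3,-3.5,0]
    - [1,0,-3,-3.5,0]
    - [1,0,0,0,0]
    - [1,0,0,0,0]

```text
time_s: 10.1
eef_pos: [0.5311, 0.0253, 0.1568]
ee_rot: [-0.016, 1.0, -0.0, -0.0]
wrist_force: [0.6, -5.1, 0.9]
grip_width: 0.215
grip_force: 6.9
```

Run:
```python
from h import *
a=snap('scene','s4'); b=snap('side','d4')
cv2.imwrite('pics/c4.png',np.hstack([cv2.resize(a[130:370,230:440],(400,457)),cv2.resize(b[50:290,210:400],(362,457))])[:,:,::-1])
```

```text
(no output)
```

View pics/c4.png

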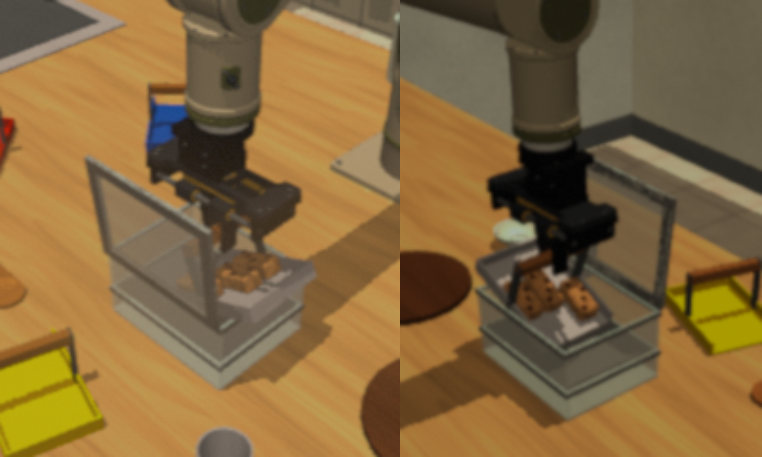

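Tilt is about 20° and the bars haven't slid yet, so I'll go further.

Call:
jog_arm:
  rows:
    - [1,0,-2,-3,0]
    - [1,0,-2,-3,0]
    - [1,0,0,0,0]
    - [1,0,0,0,0]
    - [1,0,0,0,0]

```text
time_s: 10.62
eef_pos: [0.531, 0.0217, 0.151]
ee_rot: [-0.016, 1.0, -0.0, -0.0]
wrist_force: [0.9, -4.5, 2.5]
grip_width: 0.215
grip_force: 7.0
```

```bash
cat >> h.py <<'E'
def bars(im):
    h=cv2.cvtColor(im,cv2.COLOR_RGB2HSV); m=((h[...,0]>8)&(h[...,0]<20)&(h[...,1]>110)&(h[...,2]>50)&(h[...,2]<190)).astype(np.uint8)
    q=np.zeros_like(m); q[160:265,245:355]=m[160:265,245:355]; return q
E
python3 - <<'E'
from h import *
snap('side','d5')
a=cv2.imread('pics/d4.png')
b=cv2.imread('pics/d5.png')
d=cv2.absdiff(a,b).sum(2); ys,xs=np.nonzero(d>60); print(len(xs),xs.mean() if len(xs) else 0,ys.mean() if len(xs) else 0)
for im in(cv2.imread('pics/d3.png'),a,b):
    m=bars(im[:,:,::-1].copy()); k,l,st,ce=cv2.connectedComponentsWithStats(m); print([(s.tolist()) for s in st[1:] if s[4]>60])
E
```

```text
3150 261.06666666666666 145.4679365079365
[[245, 160, 66, 105, 2408], [310, 160, 37, 42, 1017], [349, 167, 6, 33, 128], [319, 200, 21, 19, 172], [324, 208, 31, 57, 745]]
[[245, 160, 45, 105, 1639], [314, 160, 33, 42, 901], [349, 167, 6, 33, 129], [272, 182, 17, 10, 80], [271, 189, 44, 29, 732], [309, 195, 31, 24, 265], [324, 208, 31, 57, 744]]
[[245, 160, 45, 105, 1631], [314, 160, 33, 42, 857], [349, 167, 6, 33, 129], [273, 184, 17, 11, 86], [308, 196, 32, 23, 296], [282, 209, 41, 25, 542], [324, 208, 31, 57, 744]]
```

Call:
jog_arm:
  rows:
    - [1,0,3,-1,0]
    - [1,0,3,-1,0]
    - [1,0,3,-1,0]
    - [1,0,3,-1,0]
    - [1,0,0,0,0]

```text
time_s: 11.08
eef_pos: [0.5316, 0.0316, 0.1476]
ee_rot: [-0.015, 1.0, -0.001, 0.0]
wrist_force: [-0.2, -14.4, 7.4]
grip_width: 0.356
grip_force: 6.5
```

Call:
jog_arm:
  rows:
    - [1,0,-7,0,0]
    - [1,0,7,0,0]
    - [1,0,-7,0,0]
    - [1,0,7,0,0]
    - [1,0,0,0,0]

```text
time_s: 11.5
eef_pos: [0.5311, 0.032, 0.1474]
ee_rot: [-0.015, 1.0, -0.001, -0.0]
wrist_force: [-2.0, -14.4, 6.8]
grip_width: 0.358
grip_force: 6.5
```

Run:
```python
from h import *
a=snap('scene','s6'); b=snap('side','d6')
cv2.imwrite('pics/c6.png',np.hstack([cv2.resize(a[170:360,260:420],(400,475)),cv2.resize(b[130:290,230:364],(398,475))])[:,:,::-1])
m=bars(b); k,l,st,ce=cv2.connectedComponentsWithStats(m); print([(s.tolist()) for s in st[1:] if s[4]>60])
```

```text
[[245, 160, 45, 105, 1561], [314, 160, 33, 42, 912], [349, 167, 6, 33, 128], [273, 184, 17, 11, 89], [308, 196, 32, 23, 318], [311, 208, 44, 57, 803], [283, 210, 39, 25, 495]]
```

View pics/c6.png

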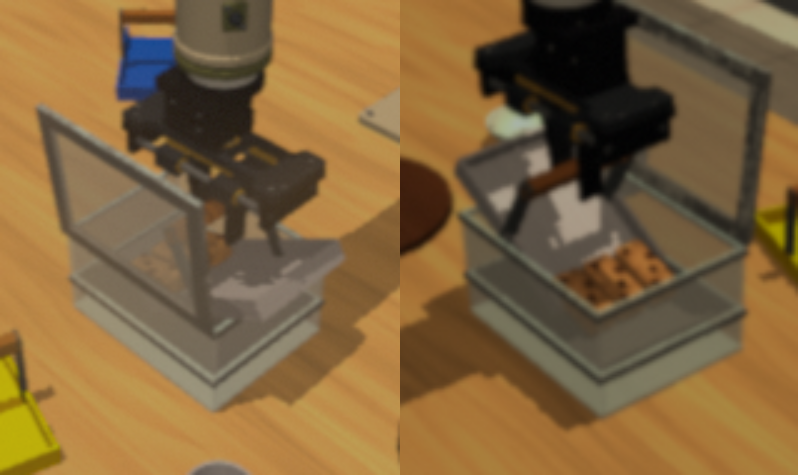

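All three bars are at the far (-y) end of the box. The jaws have been pushed open to 31 mm by the side load, so I'll relieve that by backing off in -y and letting them close.

Call:
jog_arm:
  rows:
    - [1,0,-3,0,0]
    - [1,0,-3,0,0]
    - [1,0,-3,0,0]
    - [1,0,0,0,0]
    - [1,0,0,0,0]

```text
time_s: 12.02
eef_pos: [0.531, 0.0251, 0.147]
ee_rot: [-0.016, 1.0, 0.0, -0.0]
wrist_force: [-1.2, -4.3, 1.8]
grip_width: 0.223
grip_force: 6.8
```

Call:
jog_arm:
  rows:
    - [1,0,0,0,0]
    - [1,0,1,3,0]
    - [1,0,1,3,0]
    - [1,0,1,3,0]
    - [1,0,0,0,0]
  force: 12

```text
time_s: 12.43
eef_pos: [0.5312, 0.0287, 0.1565]
ee_rot: [-0.017, 1.0, 0.0, 0.0]
wrist_force: [-0.3, 0.3, -3.0]
grip_width: 0.213
grip_force: 11.6
```

Call:
jog_arm:
  rows:
    - [1,0,2,4,0]
    - [1,0,2,4,0]
    - [1,0,2,4,0]
    - [1,0,0,0,0]
    - [1,0,0,0,0]

```text
time_s: 12.85
eef_pos: [0.5316, 0.0339, 0.1687]
ee_rot: [-0.016, 1.0, 0.0, 0.001]
wrist_force: [0.5, 0.1, -0.6]
grip_width: 0.187
grip_force: 11.9
```

Run:
```python
from h import *
b=snap('side','d7')
m=bars(b); k,l,st,ce=cv2.connectedComponentsWithStats(m); print([(s.tolist(),c.round(0).tolist()) for s,c in zip(st[1:],ce[1:]) if s[4]>60])
```

```text
[([245, 160, 45, 105, 1698], [256.0, 219.0]), ([314, 160, 33, 42, 973], [331.0, 177.0]), ([349, 167, 6, 33, 129], [352.0, 186.0]), ([269, 176, 18, 13, 105], [279.0, 181.0]), ([290, 197, 50, 37, 651], [313.0, 218.0]), ([324, 208, 31, 57, 743], [346.0, 243.0])]
```

Call:
jog_arm:
  rows:
    - [1,0,1,4,0]
    - [1,0,1,5,0]
    - [1,0,1,6,0]
    - [1,0,0,6,0]
    - [1,0,0,0,0]

```text
time_s: 13.32
eef_pos: [0.5318, 0.0368, 0.1905]
ee_rot: [-0.016, 1.0, 0.0, 0.001]
wrist_force: [1.3, 0.2, -2.0]
grip_width: 0.157
grip_force: 12.0
```

Call:
jog_arm:
  rows:
    - [1,0,0,0,0]
    - [1,0,0,0,0]
    - [1,0,0,8,0]
    - [1,0,0,8,0]
    - [1,0,0,0,0]
  force: 30

```text
time_s: 13.73
eef_pos: [0.532, 0.0367, 0.207]
ee_rot: [-0.016, 1.0, 0.0, 0.001]
wrist_force: [-0.7, 0.1, -3.0]
grip_width: 0.155
grip_force: 30.0
```

Run:
```python
from h import *
a=snap('scene','s8'); b=snap('side','d8')
m=bars(b); k,l,st,ce=cv2.connectedComponentsWithStats(m); print([(s.tolist(),c.round(0).tolist()) for s,c in zip(st[1:],ce[1:]) if s[4]>60])
# expected pixels of the box inner floor corners (z=.046) and rim in side view
c,s=np.cos(.026),np.sin(.026)
for z in(.058,.11):
  P=[[.533+c*x-s*y,.0+s*x+c*y,z] for x,y in((-.076,-.101),(.076,-.101),(.076,-.03),(-.076,-.03))]
  print(z,proj('side',P).round(0).tolist())
```

```text
[([245, 160, 45, 105, 1822], [257.0, 216.0]), ([306, 160, 41, 42, 1088], [329.0, 176.0]), ([349, 167, 6, 33, 128], [352.0, 186.0]), ([258, 200, 21, 13, 135], [268.0, 206.0]), ([294, 202, 46, 32, 601], [316.0, 217.0]), ([324, 208, 31, 57, 743], [346.0, 243.0])]
0.058 [[298.0, 251.0], [343.0, 229.0], [326.0, 218.0], [281.0, 239.0]]
0.11 [[297.0, 234.0], [344.0, 212.0], [326.0, 201.0], [280.0, 222.0]]
```

The tray is level again at 13.9 mm width and weighs 3 N, so it's empty. I'll carry it to the trivet.

Call:
jog_arm:
  rows:
    - [1,0,0,8,0]
    - [1,0,0,8,0]
    - [1,-3,10,0,0]
    - [1,-5,18,0,0]
    - [1,-7,25,0,0]

```text
time_s: 14.25
eef_pos: [0.5162, 0.0892, 0.2215]
ee_rot: [-0.014, 1.0, -0.0, 0.0]
wrist_force: [-0.2, 0.9, -2.5]
grip_width: 0.156
grip_force: 30.0
```

Call:
jog_arm:
  rows:
    - [1,-7,26,0,0]
    - [1,-7,26,0,0]
    - [1,-7,26,0,0]
    - [1,-7,26,0,0]
    - [1,-7,26,0,0]

```text
time_s: 14.67
eef_pos: [0.4802, 0.2217, 0.2213]
ee_rot: [-0.016, 1.0, 0.0, 0.0]
wrist_force: [0.1, -0.3, -2.8]
grip_width: 0.158
grip_force: 30.0
```

Call:
jog_arm:
  rows:
    - [1,-7,26,0,0]
    - [1,-7,26,0,0]
    - [1,-7,26,0,0]
    - [1,-6,22,0,0]
    - [1,-4,16,0,0]

```text
time_s: 15.08
eef_pos: [0.4483, 0.3388, 0.221]
ee_rot: [-0.018, 1.0, 0.0, -0.0]
wrist_force: [0.5, 0.5, -3.4]
grip_width: 0.156
grip_force: 30.0
```

Call:
jog_arm:
  rows:
    - [1,-1,9,-10,0]
    - [1,0,0,-25,0]
    - [1,0,0,-25,0]
    - [1,0,0,-25,0]
    - [1,0,0,-10,0]

```text
time_s: 15.5
eef_pos: [0.448, 0.3427, 0.1222]
ee_rot: [-0.016, 1.0, -0.002, -0.002]
wrist_force: [-0.9, -0.7, -3.7]
grip_width: 0.154
grip_force: 30.0
```

Run:
```python
from h import *
a=snap('scene','s9'); b=snap('side','d9'); w=snap('wrist','w9')
o=cv2.imread('pics/scene0.png')
def blob(n,im,old):
    d=cv2.absdiff(im[:,:,::-1],cv2.imread(old)).max(2)
print(robot.observe()['eef_pos'])
c1=cv2.resize(a[180:400,250:550],(400,293)); c2=cv2.resize(b[110:290,160:370],(400,343))
c3=cv2.resize(a[235:320,285:395],(400,309),interpolation=cv2.INTER_CUBIC);c4=cv2.resize(b[175:265,245:355],(400,327),interpolation=cv2.INTER_CUBIC)
L=np.vstack([c1,c3])[:600]; Rr=np.vstack([c2,c4])
H=600; pad=lambda i:np.vstack([i,np.zeros((max(0,H-len(i)),400,3),np.uint8)])[:H]
cv2.imwrite('pics/c9.png',np.hstack([pad(L),pad(Rr)])[:,:,::-1])
```

```text
[0.44925455 0.34403782 0.12590325]
```

View pics/c9.png

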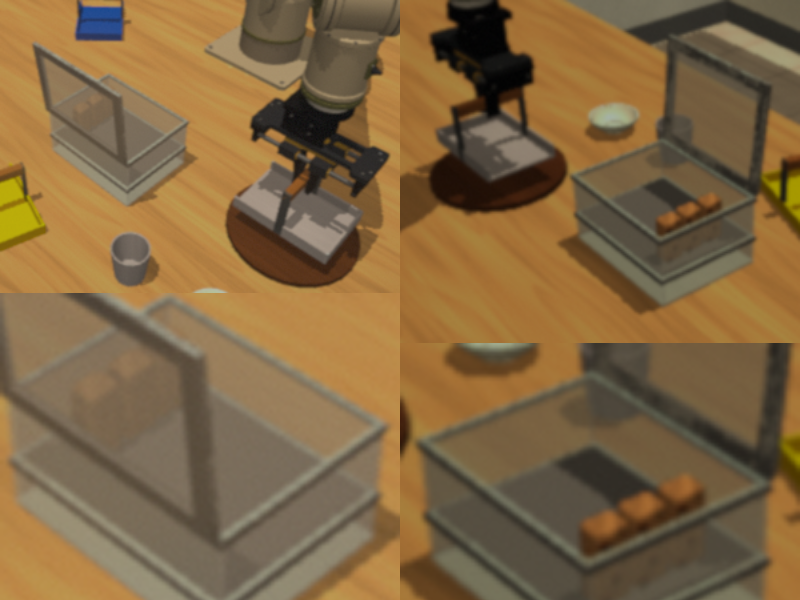

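The tray is hanging level over the trivet. All three bars are in the box, standing on end against the -y wall (side view, tops at about (605,522), (645,502) and (688,488) in the crop). I'll check how high their tops stand, since the lid has to clear them.

Run:
```python
from h import *
im=cv2.imread('pics/d9.png'); h=cv2.cvtColor(im,cv2.COLOR_BGR2HSV)
b=np.array([.533,0.]); th=.026; Rm=np.array([[np.cos(th),np.sin(th)],[-np.sin(th),np.cos(th)]])
sub=h[200:250,285:350]
m=np.zeros(h.shape[:2],np.uint8); m[205:250,288:345]=((h[...,0]<14)&(h[...,1]>125))[205:250,288:345]
k,l,st,ce=cv2.connectedComponentsWithStats(m)
for i in range(1,k):
    if st[i][4]<25: continue
    ys,xs=np.nonzero(l==i); print(st[i],ce[i].round(1))
    for z in(.11,.115):
        P=ray('side',np.c_[xs,ys],z)[:,:2]-b; Q=(Rm@P.T).T; print('  z',z,'min',Q.min(0).round(3),'max',Q.max(0).round(3),'mean',Q.mean(0).round(3))
def tri(a,c):
    A=[]
    for n in('side','scene'):
        K,e,M=cal(n); A.append(K@np.c_[M.T,-M.T@e])
    X=cv2.triangulatePoints(A[0],A[1],np.array(a,float).reshape(2,1),np.array(c,float).reshape(2,1)).ravel(); return X[:3]/X[3]
# middle/left bars seen in scene at crop (95,380),(135,358): scale 400/110, origin (285,235), panel y 293
for c in((95,380),(135,358)):
    px=np.array([c[0]/3.636+285,(c[1]-293)/3.636+235]); print(px.round(1))
    for z in(.1,.11): print(z,(Rm@(ray('scene',px,z)[0,:2]-b)).round(3))
```

```text
[311.1 258.9]
0.1 [ 0.02  -0.073]
0.11 [ 0.028 -0.063]
[322.1 252.9]
0.1 [-0.017 -0.07 ]
0.11 [-0.009 -0.061]
```

Run:
```python
from h import *
b=np.array([.533,0.]); th=.026; Rm=np.array([[np.cos(th),np.sin(th)],[-np.sin(th),np.cos(th)]])
def box(n,px,z): return (Rm@(ray(n,px,z)[:,:2]-b).T).T
for n,f,y0,y1,x0,x1 in(('side','d9',195,275,280,350),('scene','s9',225,320,285,350)):
    d=cv2.imread(f'pics/{f}.png').astype(int)-cv2.imread(f'pics/{n}0.png'); g=(d[...,2]-d[...,0]); 
    m=np.zeros(g.shape,np.uint8); m[y0:y1,x0:x1]=(np.abs(d).max(2)>18)[y0:y1,x0:x1]
    k,l,st,ce=cv2.connectedComponentsWithStats(m); 
    for i in range(1,k):
        if st[i][4]<30: continue
        ys,xs=np.nonzero(l==i); print(n,st[i],ce[i].round(1))
        hull=cv2.convexHull(np.c_[xs,ys].astype(np.int32)); ap=cv2.approxPolyDP(hull,1.5,True)[:,0]
        for p in ap: print('  ',p,*[(z,box(n,p,z)[0].round(3).tolist()) for z in(.046,.07,.11)])
```

```text
side [294 211  35  24 381] [310.3 222. ]
   [328 215] (0.046, [0.101, -0.009]) (0.07, [0.077, -0.038]) (0.11, [0.036, -0.085])
   [326 221] (0.046, [0.077, -0.029]) (0.07, [0.053, -0.056]) (0.11, [0.014, -0.103])
   [297 234] (0.046, [-0.022, -0.026]) (0.07, [-0.042, -0.054]) (0.11, [-0.076, -0.101])
   [295 233] (0.046, [-0.023, -0.019]) (0.07, [-0.043, -0.047]) (0.11, [-0.077, -0.094])
   [295 224] (0.046, [0.003, 0.015]) (0.07, [-0.018, -0.014]) (0.11, [-0.053, -0.063])
   [305 218] (0.046, [0.043, 0.021]) (0.07, [0.02, -0.009]) (0.11, [-0.017, -0.058])
   [322 211] (0.046, [0.102, 0.018]) (0.07, [0.077, -0.011]) (0.11, [0.037, -0.06])
scene [299 225  10   6  32] [304.  226.9]
   [308 230] (0.046, [-0.112, -0.229]) (0.07, [-0.09, -0.204]) (0.11, [-0.053, -0.162])
   [299 225] (0.046, [-0.111, -0.268]) (0.07, [-0.089, -0.242]) (0.11, [-0.052, -0.198])
   [305 225] (0.046, [-0.124, -0.255]) (0.07, [-0.102, -0.229]) (0.11, [-0.064, -0.186])
scene [285 228  19  14 144] [292. 235.]
   [303 237] (0.046, [-0.078, -0.213]) (0.07, [-0.056, -0.189]) (0.11, [-0.021, -0.148])
   [286 241] (0.046, [-0.029, -0.235]) (0.07, [-0.01, -0.21]) (0.11, [0.023, -0.168])
   [285 228] (0.046, [-0.071, -0.287]) (0.07, [-0.05, -0.26]) (0.11, [-0.015, -0.216])
   [290 228] (0.046, [-0.081, -0.276]) (0.07, [-0.06, -0.25]) (0.11, [-0.024, -0.205])
```

Both views agree on the bars: upright, tight side by side, at box x -53 to +37 mm and y -86 to -62 mm, with tops at rim height (110 mm). That means they fit under the lid. Now I'll set the tray down, feeling for contact.

Call:
jog_arm:
  rows:
    - [1,1,1,-14,0]
    - [1,0,0,-12,0]
    - [1,0,0,-8,0]
    - [1,0,0,-2,0]
    - [1,0,0,0,0]

```text
time_s: 16.07
eef_pos: [0.45, 0.3455, 0.0898]
ee_rot: [-0.016, 1.0, -0.0, -0.0]
wrist_force: [-0.1, 0.2, -2.8]
grip_width: 0.161
grip_force: 30.0
```

Call:
jog_arm:
  rows:
    - [1,0,0,-2,0]
    - [1,0,0,-2,0]
    - [1,0,0,-1,0]
    - [1,0,0,0,0]

```text
time_s: 16.4
eef_pos: [0.4501, 0.3457, 0.0851]
ee_rot: [-0.016, 1.0, 0.0, -0.0]
wrist_force: [-0.9, -0.4, -2.9]
grip_width: 0.156
grip_force: 30.0
```

Call:
jog_arm:
  rows:
    - [1,0,0,-2,0]
    - [1,0,0,-2,0]
    - [1,0,0,0,0]

```text
time_s: 16.65
eef_pos: [0.4505, 0.346, 0.0837]
ee_rot: [-0.016, 1.0, 0.001, 0.0]
wrist_force: [-9.6, -6.8, 24.2]
grip_width: 0.156
grip_force: 30.0
```

Call:
jog_arm:
  rows:
    - [1,0,0,-2,0]
    - [1,0,0,-2,0]
    - [1,0,0,0,0]

```text
time_s: 16.9
eef_pos: [0.4522, 0.3461, 0.0814]
ee_rot: [-0.016, 1.0, 0.002, 0.001]
wrist_force: [-9.2, -10.5, 36.0]
grip_width: 0.156
grip_force: 30.0
```

Contact came at TCP z of about 0.084. I'll back off the press and open the jaws.

Call:
jog_arm:
  rows:
    - [1,0,0,2,0]
    - [1,0,0,2,0]
    - [1,0,0,0,0]

```text
time_s: 17.15
eef_pos: [0.4503, 0.3459, 0.0815]
ee_rot: [-0.016, 1.0, 0.0, 0.0]
wrist_force: [-1.5, -3.8, 8.9]
grip_width: 0.157
grip_force: 30.0
```

Call:
jog_arm:
  rows:
    - [0.4,0,0,0,0]
    - [0,0,0,0,0]
    - [-0.4,0,0,0,0]
    - [-0.4,0,0,0,0]
    - [-0.4,0,0,0,0]

```text
time_s: 17.57
eef_pos: [0.4501, 0.3457, 0.0809]
ee_rot: [-0.016, 1.0, -0.0, -0.0]
wrist_force: [0.1, 0.4, -0.1]
grip_width: 0.45
grip_force: 0.0
```

Call:
jog_arm:
  rows:
    - [-0.4,0,0,0,0]
    - [-0.4,0,0,0,0]
    - [-0.4,0,0,0,0]
    - [-0.4,0,0,0,0]
    - [-0.4,0,0,0,0]

```text
time_s: 17.98
eef_pos: [0.4501, 0.3457, 0.0811]
ee_rot: [-0.016, 1.0, 0.0, -0.0]
wrist_force: [-0.1, -0.2, -0.4]
grip_width: 0.691
grip_force: 0.0
```

Call:
jog_arm:
  rows:
    - [-0.4,0,0,8,0]
    - [-0.4,0,0,20,0]
    - [-0.4,0,0,30,0]
    - [-0.4,0,0,36,0]
    - [-0.4,0,0,36,0]

```text
time_s: 18.4
eef_pos: [0.4498, 0.3452, 0.2129]
ee_rot: [-0.016, 1.0, -0.0, -0.0]
wrist_force: [1.3, 1.4, 0.1]
grip_width: 0.696
grip_force: 0.0
```

Call:
jog_arm:
  rows:
    - [1,0,0,36,0]
    - [1,0,0,36,0]
    - [1,0,0,36,0]
    - [1,0,0,0,0]

```text
time_s: 18.73
eef_pos: [0.452, 0.3466, 0.3272]
ee_rot: [-0.016, 1.0, 0.004, 0.004]
wrist_force: [0.9, -0.3, 0.3]
grip_width: 0.479
grip_force: 0.0
```

Run:
```python
from h import *
a=snap('scene','s10'); w=snap('wrist','w10'); b=snap('side','d10')
# tray blob in scene: grey low-saturation, near trivet
h=cv2.cvtColor(a,cv2.COLOR_RGB2HSV); m=np.zeros(h.shape[:2],np.uint8); r=(slice(270,400),slice(400,540)); m[r]=((h[...,1]<70)&(h[...,2]>60))[r]
k,l,st,ce=cv2.connectedComponentsWithStats(m); i=1+st[1:,4].argmax(); ys,xs=np.nonzero(l==i)
ap=cv2.approxPolyDP(cv2.convexHull(np.c_[xs,ys].astype(np.int32)),2.5,True)[:,0]
for p in ap: print(p,*[ray('scene',p,z)[0,:2].round(3).tolist() for z in(.012,.034)])
for n in('dish','cup'): pass
d=cv2.absdiff(a[:,:,::-1],cv2.imread('pics/scene0.png')).max(2); print('cup/dish change',(d[345:440,325:385]>25).sum(),(d[395:440,385:437]>25).sum(),'paddle',(d[248:295,190:246]>25).sum())
d=cv2.absdiff(b[:,:,::-1],cv2.imread('pics/d9.png')).max(2); print('bars change',(d[200:270,285:350]>25).sum())
```

```text
[518 352] [0.371, 0.426] [0.392, 0.431]
[490 389] [0.505, 0.432] [0.521, 0.437]
[424 343] [0.504, 0.261] [0.521, 0.27]
[454 314] [0.375, 0.258] [0.395, 0.267]
cup/dish change 0 0 paddle 0
bars change 0
```

The tray stands at about (0.449,0.348) on the trivet, with the cup, dish, paddle and bars unchanged. Next I'll go behind the lid with the fingers shut.

Call:
jog_arm:
  rows:
    - [1,10,-14,0,0]
    - [1,21,-29,0,0]
    - [1,21,-29,0,0]
    - [1,21,-29,0,0]
    - [1,21,-29,0,0]

```text
time_s: 19.3
eef_pos: [0.5442, 0.214, 0.3177]
ee_rot: [-0.016, 1.0, -0.001, -0.001]
wrist_force: [0.4, 0.1, -0.5]
grip_width: 0.024
grip_force: 0.0
```

Call:
jog_arm:
  rows:
    - [1,21,-29,0,0]
    - [1,21,-29,0,0]
    - [1,21,-29,0,0]
    - [1,21,-29,0,0]
    - [1,21,-29,0,0]

```text
time_s: 19.72
eef_pos: [0.6493, 0.0692, 0.3175]
ee_rot: [-0.016, 1.0, -0.0, -0.001]
wrist_force: [-0.2, 1.4, 0.7]
grip_width: 0.007
grip_force: 0.0
```

Call:
jog_arm:
  rows:
    - [1,21,-29,0,0]
    - [1,21,-29,0,0]
    - [1,10,-14,0,0]
    - [1,0,0,0,0]

```text
time_s: 20.05
eef_pos: [0.7015, -0.0069, 0.3163]
ee_rot: [-0.013, 1.0, -0.002, -0.002]
wrist_force: [0.0, 0.6, -0.4]
grip_width: 0.005
grip_force: 0.0
```

Call:
jog_arm:
  rows:
    - [1,0,0,-30,0]
    - [1,0,0,-30,0]
    - [1,0,0,-20,0]
    - [1,0,0,0,0]

```text
time_s: 20.38
eef_pos: [0.6984, -0.0002, 0.2328]
ee_rot: [-0.016, 1.0, 0.0, -0.005]
wrist_force: [-0.3, 0.1, -0.7]
grip_width: 0.007
grip_force: 0.0
```

Call:
jog_arm:
  rows:
    - [1,-18,3,0,0]
    - [1,-18,0,0,0]
    - [1,-18,0,0,0]
    - [1,-14,0,0,0]
    - [1,-14,0,0,0]

```text
time_s: 20.8
eef_pos: [0.6186, 0.002, 0.2402]
ee_rot: [-0.016, 1.0, 0.0, 0.001]
wrist_force: [2.1, -0.5, 0.1]
grip_width: 0.005
grip_force: 0.7
```

Call:
jog_arm:
  rows:
    - [1,-14,0,0,0]
    - [1,-14,0,0,0]
    - [1,-14,0,0,0]
    - [1,-14,0,0,0]

```text
time_s: 21.13
eef_pos: [0.5627, 0.0019, 0.24]
ee_rot: [-0.016, 1.0, 0.0, 0.0]
wrist_force: [1.3, -0.2, 0.7]
grip_width: 0.006
grip_force: 0.4
```

Run:
```python
from h import *
b=snap('side','d11'); a=snap('scene','s11'); print(robot.observe()['eef_pos'].round(4))
d=cv2.absdiff(b[:,:,::-1],cv2.imread('pics/d10.png')).max(2); print('lid region changed',(d[130:205,300:352]>25).mean().round(2))
```

```text
[0.562  0.0018 0.2402]
lid region changed 0.6
```

The wrist feels 1–2 N, so the lid is moving with the fingers. I'll follow it down.

Call:
jog_arm:
  rows:
    - [1,-14,0,-8,0]
    - [1,-14,0,-9,0]
    - [1,-14,0,-9,0]
    - [1,0,0,0,0]

```text
time_s: 21.57
eef_pos: [0.5195, 0.0017, 0.2123]
ee_rot: [-0.016, 1.0, 0.0, -0.001]
wrist_force: [-0.7, 0.3, -1.0]
grip_width: 0.005
grip_force: 0.0
```

Call:
jog_arm:
  rows:
    - [1,-7,0,-10,0]
    - [1,-7,0,-10,0]
    - [1,-6,0,-10,0]
    - [1,-6,0,-10,0]
    - [1,0,0,0,0]

```text
time_s: 21.98
eef_pos: [0.4947, 0.0017, 0.1724]
ee_rot: [-0.016, 1.0, -0.0, -0.001]
wrist_force: [0.5, -0.7, -0.2]
grip_width: 0.002
grip_force: 0.0
```

Call:
jog_arm:
  rows:
    - [1,-3,0,-9,0]
    - [1,-3,0,-9,0]
    - [1,-3,0,-9,0]
    - [1,-2,0,-6,0]
    - [1,0,0,0,0]

```text
time_s: 22.4
eef_pos: [0.4831, 0.0016, 0.1386]
ee_rot: [-0.016, 1.0, -0.0, -0.001]
wrist_force: [-0.7, 0.8, -0.4]
grip_width: 0.002
grip_force: 0.0
```

Call:
jog_arm:
  rows:
    - [1,0,0,-4,0]
    - [1,0,0,-4,0]
    - [1,0,0,-3,0]
    - [1,0,0,0,0]

```text
time_s: 22.73
eef_pos: [0.484, 0.0017, 0.1285]
ee_rot: [-0.016, 1.0, -0.0, -0.0]
wrist_force: [-0.4, 0.1, -0.2]
grip_width: 0.005
grip_force: 0.0
```

Run:
```python
from h import *
a=snap('scene','s12'); b=snap('side','d12'); print(robot.observe()['eef_pos'].round(4),robot.observe()['wrist_force'].round(1))
# edge brightness of lid frame: profile along the free-edge normal in side view at several y, z=.1175 vs tilted
for y in(-.09,-.05,.07,.09):
    row=[]
    for z in np.arange(.08,.20,.006):
        p=proj('side',[[.453-.026*y,y,z]])[0]; row.append(int(b[int(round(p[1])),int(round(p[0]))].mean()))
    print(y,row)
d=cv2.absdiff(a[:,:,::-1],cv2.imread('pics/scene0.png')).max(2)
cor=[[.533+x-.026*y,y+.026*x,z] for x,y,z in((.08,-.105,.11),(.08,.105,.11),(-.08,.105,.1175),(-.08,-.105,.1175))]
print(proj('scene',cor).round(0).tolist(),proj('side',cor).round(0).tolist())
```

```text
[0.4842 0.0017 0.1291] [-0.5  0.5 -0. ]
-0.09 [63, 63, 61, 46, 69, 86, 58, 61, 45, 59, 106, 121, 121, 121, 121, 121, 121, 122, 121, 59]
-0.05 [63, 63, 63, 49, 60, 86, 45, 41, 43, 53, 103, 115, 56, 4, 3, 3, 3, 3, 4, 4]
0.07 [84, 85, 84, 79, 53, 79, 74, 50, 44, 43, 65, 108, 112, 108, 105, 104, 106, 109, 111, 88]
0.09 [85, 88, 87, 83, 56, 75, 78, 45, 79, 111, 113, 112, 114, 109, 105, 105, 105, 95, 39, 22]
[[285.0, 261.0], [346.0, 302.0], [390.0, 267.0], [329.0, 232.0]] [[346.0, 212.0], [296.0, 182.0], [249.0, 199.0], [297.0, 233.0]]
```

Call:
jog_arm:
  rows:
    - [1,0,0,-2,0]
    - [1,0,0,-2,0]
    - [1,0,0,0,0]

```text
time_s: 23.08
eef_pos: [0.4843, 0.0017, 0.125]
ee_rot: [-0.016, 1.0, 0.0, 0.0]
wrist_force: [-1.3, -0.3, 0.4]
grip_width: 0.007
grip_force: 0.0
```

Call:
jog_arm:
  rows:
    - [1,0,0,-2,0]
    - [1,0,0,-2,0]
    - [1,0,0,0,0]

```text
time_s: 23.33
eef_pos: [0.4845, 0.0017, 0.1242]
ee_rot: [-0.016, 1.0, 0.001, -0.0]
wrist_force: [-18.1, -1.1, 44.6]
grip_width: 0.002
grip_force: 22.3
```

Firm contact at tip height of about 0.117 matches a shut lid (top face expected at 0.1175). I'll back off, retreat, and compare the pictures.

Call:
jog_arm:
  rows:
    - [1,0,0,4,0]
    - [1,0,0,10,0]
    - [1,0,0,30,0]
    - [1,0,0,36,0]
    - [1,0,0,36,0]

```text
time_s: 23.75
eef_pos: [0.4835, 0.0013, 0.2384]
ee_rot: [-0.016, 1.0, -0.0, -0.001]
wrist_force: [0.5, 0.3, 0.6]
grip_width: 0.001
grip_force: 0.0
```

Call:
jog_arm:
  rows:
    - [1,-10,0,20,0]
    - [1,-10,0,10,0]
    - [1,0,0,0,0]
    - [1,0,0,0,0]
    - [1,0,0,0,0]

```text
time_s: 24.17
eef_pos: [0.464, 0.0018, 0.2663]
ee_rot: [-0.016, 1.0, -0.0, -0.0]
wrist_force: [0.4, -0.0, -0.9]
grip_width: 0.006
grip_force: 0.0
```

Run:
```python
from h import *
a=snap('scene','s13'); b=snap('side','d13')
def tri(p,q):
    A=[]
    for n in('side','scene'):
        K,e,M=cal(n); A.append(K@np.c_[M.T,-M.T@e])
    X=cv2.triangulatePoints(A[0],A[1],np.array(p,float).reshape(2,1),np.array(q,float).reshape(2,1)).ravel(); return X[:3]/X[3]
# profile on side view along vertical line above free-edge points, fine steps
for y in(-.09,-.05,0,.05,.09):
    zs=np.arange(.096,.150,.003); P=proj('side',[[.453-.026*y,y,z] for z in zs]).astype(np.float32)
    v=cv2.remap(b.mean(2).astype(np.float32),P[:,0].reshape(1,-1),P[:,1].reshape(1,-1),cv2.INTER_LINEAR)[0]; print(y,v.round(0).astype(int).tolist())
for n,f in(('scene',a),('side',b)):
    d=cv2.absdiff(f[:,:,::-1],cv2.imread('pics/'+('s10' if n=='scene' else 'd10')+'.png')).max(2)
    print(n,'tray change',(d[300:400,415:525]>25).sum() if n=='scene' else (d[150:215,170:245]>25).sum())
d=cv2.absdiff(a[:,:,::-1],cv2.imread('pics/scene0.png')).max(2); print('cup/dish',(d[345:440,325:385]>25).sum(),(d[395:440,385:437]>25).sum(),'paddle',(d[248:295,190:246]>25).sum())
# scene: dark frame on free edge and near corner of lid
m=(cv2.absdiff(a[:,:,::-1],cv2.imread('pics/s10.png')).max(2)>20).astype(np.uint8); 
s=robot.observe(); print(s['eef_pos'].round(3),s['wrist_force'].round(1),s['time_s'])
```

```text
-0.09 [57, 48, 44, 45, 48, 50, 63, 77, 79, 79, 79, 83, 92, 106, 117, 120, 120, 121]
-0.05 [58, 49, 43, 45, 46, 49, 54, 66, 74, 78, 79, 82, 90, 102, 114, 120, 122, 121]
0 [59, 53, 48, 49, 52, 54, 55, 62, 71, 76, 78, 81, 88, 102, 116, 124, 127, 127]
0.05 [80, 71, 59, 50, 45, 46, 48, 55, 66, 74, 78, 80, 84, 92, 96, 89, 79, 79]
0.09 [83, 77, 66, 54, 49, 50, 54, 61, 74, 88, 102, 112, 114, 113, 113, 112, 112, 113]
scene tray change 1307
side tray change 256
cup/dish 0 0 paddle 0
[0.464 0.002 0.266] [-0.3 -0.7  0.6] 24.2667
```

Run:
```python
from h import *
a=cv2.imread('pics/s13.png')[:,:,::-1].copy()
h=cv2.cvtColor(a,cv2.COLOR_RGB2HSV); m=np.zeros(h.shape[:2],np.uint8); r=(slice(270,400),slice(400,540)); m[r]=((h[...,1]<70)&(h[...,2]>60))[r]
k,l,st,ce=cv2.connectedComponentsWithStats(m); i=1+st[1:,4].argmax(); ys,xs=np.nonzero(l==i)
print(cv2.approxPolyDP(cv2.convexHull(np.c_[xs,ys].astype(np.int32)),2.5,True)[:,0].tolist(),'before [518,352][490,389][424,343][454,314]')
# bars' brown pixels seen through the lid, inside box outline
b=cv2.imread('pics/d13.png').astype(int); g=b[200:275,285:350]; d=g-cv2.imread('pics/d10.png').astype(int)[200:275,285:350]; print('below-rim bar area change',(np.abs(d).max(2)[38:]>20).sum())
print(robot.close_job())
```

```text
[[518, 351], [490, 389], [424, 343], [454, 314]] before [518,352][490,389][424,343][454,314]
below-rim bar area change 0
the job is handed in; nothing more can be done
None
```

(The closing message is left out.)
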